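# Hold back the belt tensioner of an edge sander

## Task

The sanding belt is off this edge sander and I am about to slip a new one over the drums. Slide the brass pawl fully in towards the ratchet, then swing the red tension lever against its spring by its black grip until it is past the second and last ratchet click, and finish still holding it there by the grip, clear of the pawl, which is only a back-up. Leave the other things on and around the machine where they are.

Things in the scene. Friction and masses are not known exactly. Their poses are not given: they have to be found in the camera images.
- sander: Edge belt sander fixed to the bench; cream plinth, grey table 300 (x) x 440 (y) mm, top 75 mm above the bench. Origin: centre of its underside, on the bench; x to its front (steel platen), z up. Black drive drum (64 mm dia., tops of both drums and platen 182 mm above the bench) at x -2, y -150 mm; idler drum (50 mm dia.) 75 mm in front of the pivot. Tension gear on the back (-x) side.
- lever_pivot (a point): Point on the tension arm's vertical pivot axis, at table-top height (75 mm above the bench); at x = -70, y = 100 mm of the sander. The pivot boss and brass spring rise 52 mm above the table.
- lever_grip: Upright black round grip, 24 mm dia., 78 mm tall, at the back end of the red tension lever, 150 mm from the pivot axis. Origin: centre of its foot on the lever's top face, 97 mm above the bench; z up the grip; x along the lever towards the pivot. The lever under it is a flat bar 24 mm wide, 12 mm thick, that overhangs the table's back edge and ends 15 mm past the grip's axis.
- tension_arm (a joint): Arm angle, rad. 0 = sprung fully out (start; lever straight back, -x of sander). Grows as the grip swings to the sander's +y side (clockwise from above), drawing the idler to the drive drum. Hard stop 0.47. Spring: 6 N at the grip at 0, 14 N at 0.47, plus 1 to 2 N over a tooth. Pawl in: clicks at 0.18 and 0.33 (last); let go after the last click, it springs back onto the pawl at about 0.30.
- pawl_knob (a point): Middle of the upright brass knob (20 mm dia., 38 mm tall, from 102 to 140 mm above the bench, this point at 121 mm) on the pawl slide. The slide runs in a dark guide whose rails and strap reach up to 104 mm above the bench. The slide is at x = -70 mm of the sander; with the slide out the knob is at y = -45 mm.
- pawl_slide (a joint): Travel of the pawl slide, m. 0 = out, clear of the ratchet; 0.016 = fully in (stop). It grows as the knob is pushed towards the sander's +y side, to the ratchet. It stays where it is left; sliding it takes about 6 N.
- pawl_nose (a joint): How far the pawl's sprung steel nose is pressed back into the slide, m: 0 = fully out, about 0.005 on a tooth's crest. It rises and drops back to 0 at each click.
- ratchet: Dark steel two-tooth ratchet sector fixed on the tension arm around the pivot, 74 mm radius, teeth on the sander's -y side of the pivot, facing the pawl nose; 85 to 97 mm above the bench. Origin on the pivot axis at table height.
- bowl: Bystander: turned wooden bowl, 124 mm dia., 50 mm high, on the bench; origin at the centre of its foot. Leave it alone.
- wax_tin: Bystander: green tin, 68 mm dia., 45 mm high, on the bench; origin at the centre of its foot. Leave it alone.
- wrench: Bystander: dark steel spanner 150 mm long, lying flat on the table behind the drive drum, near the pawl; origin at its middle, underside. Leave it alone.

How it is judged:
By the outcome, as a careful person would: the job done as asked, in the order asked, and still so for the second after the job is handed in, while the arm keeps its last pose, push and grip.
It also fails if it takes over 43 s, if anything falls off the work surface, if the arm or the gripper's body presses on something with over 40 N, if the wrist force passes 120 N, or if a joint passes its speed limit or range.

## Robot

A 6-joint arm with a two-finger parallel gripper is mounted at the origin on the work surface. World frame = base frame: x ahead of the robot, y to its left, z up, the work surface at z = 0. Lengths are in m, angles in degrees, forces in N, time in s.
With the tool pointing down it reaches from about 0.4 to 0.825 m from the base axis. Payload 7 kg.
Tool frame: the origin (TCP) lies at the very end of the fingers, on their centre line; the grasp point (between the pads) lies 19 mm behind it; z points along the fingers, y is the line along which they close (so a half turn about z gives the same grasp; the last joint's range is limited). The gripper opens to 88 mm and grips with 3 to 60 N. Pads are 19 mm wide; open, the fingers measure 130 mm over their backs; the gripper's body (78 mm by 193 mm) begins 47 mm behind the grasp point.
Start: joints at [81.48, 20.546, 0.682, 0, -70.136, -16.507], TCP at [0.286, 0.612, 0.227] pointing down, gripper open.
Joint ranges: [-176.03, 176.03], [-82.01, 121.73], [-58.28, 71.71], [-173.87, 95.51], [-174.79, -0.11], [-173.66, 173.66]. Speed limits (degrees/s): [136.94, 136.94, 172.46, 180, 180, 180].

## Interface

Orientations are given as [roll, pitch, yaw] about the fixed x, y, z axes, in that order (R = Rz(yaw) Ry(pitch) Rx(roll)).
In Python, from plant import ctrl gives the robot as it stands.
- The arm moves only by the tool carry_out, never from a script. Its argument "deltas" is a list that holds one entry, the list of rows, each a list of 5 numbers: the shift along the tool's x, y, z scaled (see below), then the turn about the tool's z scaled (see below), then the opening, from -1 (shut) to 1 (fully open). A call has 1 to 5 rows; each row is the pose to reach, as a shift and turn from the pose commanded when the call began, along the tool's axes at that moment, turning the shorter way round; what a row does not reach only later rows make up. The controller multiplies each number of a shift by 20 cm and each number of a turn by 2 pi rad. A row lasts 1/10 s, in which the tool goes at most 50 mm and 8.59 degrees, less where a joint would pass 70% of its speed; a pose out of reach is approached as far as the arm can. A call with a number of a shift or a turn outside -1 to 1 is refused whole. A call with a gripper value outside its range is refused whole. The fingers move at their own pace and stop on an object; the grip force is fixed at half the most. Time passes only in rows, so rows that repeat a pose let the fingers close. It gives the time, the measured TCP pose, the force, the opening and the grip force at its end, in the units of the state.
- ctrl.get_obs(): the state, without advancing time (a new reading comes with each control period).
- ctrl.snapshot(name): name is "scene" or "top" or "wrist"; returns a dict with "color" (480x640x3 uint8, red, green, blue), "camera_matrix" (3x3 intrinsics, pixels), "R" (3x3) and "t" (3): a world point X has camera coordinates R X + t. Camera axes: x right, y down, z forward; pixel columns grow to the right and rows downward; lengths in m; the calibration is good to about 2 mm. A picture is of the moment at which its call begins. There is no depth.
- ctrl.close_job(): hands the job in; it is judged then, once.
Trained networks look in a picture, given as the dict that the camera call returned (one of the last four; its "shot" number tells which), for a name from the list of things; names that differ only in an ending like _2 or _b are one class to them, and where a whole thing is asked for, a point or a joint stands for the part that bears it (a point fixed in the world has none). Each returns a list of dicts, best first, with "p" (0 to 1); they miss things now and then, are a little off and sometimes report something else, mostly with a low value. They report only what shows in the picture. A call takes as long as a camera call.
- ctrl.search_frame(picture, name): "centre" ([column, row] in pixels, amid what is visible of it).
- ctrl.silhouettes(picture, name): "mask" (480x640 bool, what is visible of it) and "centre" ([column, row] in pixels, amid what is visible of it).
- ctrl.spot_point(picture, name): "centre" ([column, row] in pixels: a listed point, or the origin of a listed thing).
The state is a dict: "clock": time; "joint_pos": joint angles; "qvel": joint speeds; "tau": joint torques, N m; "tool_pos": TCP position; "orientation": TCP orientation; "force": force on the tool from outside, world axes, zero at the start; "moment": the same for the moment, N m; "opening": finger opening in m; "gripper_force": force on a finger pad.
Only numpy, scipy, OpenCV 4.12 (cv2) and the standard library are available. Lean on these libraries where they do the work, as an engineer would, in place of code of your own. Each camera call takes 0.05 s, during which the arm holds its last target. There are 200 camera calls.

## Working session

There is one attempt and no reset: what is moved stays moved. The work goes in short steps, Python scripts to look and compute and a tool call to move; the robot and the scene stay as the last step left them, time stands still between calls to the robot, and variables do not carry over. Pictures are saved under pics/ and viewed, at most 10 in all, crops included, and the job is handed in when it is done.

Besides the shell and the picture viewer there is one more tool, called as name(argument=value, ...) on one line, values as JSON. carry_out: Moves the arm, as the interface text tells. Its arguments: {"type":"object","properties":{"deltas":{"type":"array"}},"required":["deltas"]}

```bash
mkdir -p pics; cat > h.py <<'E'
import numpy as np, cv2
from plant import ctrl
def save(s,n): cv2.imwrite(f'pics/{n}.png', s['color'][:,:,::-1])
def ray(s,px):
    K,R,t=map(np.array,(s['camera_matrix'],s['R'],s['t']))
    return -R.T@t, R.T@np.linalg.solve(K,[px[0],px[1],1.])
def atz(s,px,z):
    c,d=ray(s,px); return c+d*(z-c[2])/d[2]
def proj(s,X):
    K,R,t=map(np.array,(s['camera_matrix'],s['R'],s['t']))
    p=K@(R@np.array(X)+t); return p[:2]/p[2]
E
python3 - <<'E'
from h import *
np.set_printoptions(precision=4,suppress=True)
o=ctrl.get_obs(); print({k:np.round(v,3) for k,v in o.items()})
Z=dict(sander=0,lever_pivot=.075,lever_grip=.097,pawl_knob=.121,ratchet=.075,bowl=0,wax_tin=0,wrench=.075)
for n in('top','scene'):
    s=ctrl.snapshot(n); save(s,n+'0')
    for k,z in Z.items():
        for r in ctrl.spot_point(s,k)[:2]: print(n,k,round(r['p'],2),np.round(r['centre'],1),atz(s,r['centre'],z))
E
```

```text
{'clock': np.float64(0.0), 'joint_pos': array([ 81.482,  20.591,   0.635,  -0.02 , -70.137, -16.508]), 'qvel': array([ 0.005, -0.004,  0.002, -0.118,  0.019, -0.015]), 'tau': array([ -0.   , -58.272,  29.305,   6.997,   0.007,  -0.   ]), 'tool_pos': array([0.285, 0.611, 0.226]), 'orientation': array([179.905,  -0.009, -25.033]), 'force': array([0.952, 0.036, 0.565]), 'moment': array([-0.017, -0.015,  0.026]), 'gripper_force': np.float64(0.0), 'opening': np.float64(0.088)}
top sander 0.55 [329.  198.4] [0.6941 0.0167 0.    ]
top lever_pivot 0.94 [283.3 219.9] [0.622  0.1152 0.075 ]
top lever_pivot 0.3 [282.7 288.1] [0.4752 0.1099 0.075 ]
top lever_grip 0.49 [283.7 287.5] [0.475  0.1059 0.097 ]
top pawl_knob 0.64 [353.8 211. ] [ 0.6347 -0.0337  0.121 ]
top ratchet 0.58 [284.3 218.4] [0.6254 0.1131 0.075 ]
top bowl 0.83 [187.8 281.1] [0.4901 0.3328 0.    ]
top wax_tin 0.64 [400.6 288.6] [ 0.4869 -0.1514  0.    ]
top wrench 0.59 [387.2 240.4] [ 0.5835 -0.1096  0.075 ]
scene sander 0.9 [336.  322.9] [0.7047 0.0177 0.    ]
scene lever_pivot 0.66 [378.7 267.2] [0.6413 0.1043 0.075 ]
scene lever_grip 0.74 [363.3 212.1] [0.4885 0.1016 0.097 ]
scene lever_grip 0.3 [335.2 323. ] [0.7914 0.0006 0.097 ]
scene pawl_knob 0.82 [307.4 248.6] [ 0.6316 -0.0294  0.121 ]
scene ratchet 0.68 [381.8 260.2] [0.6217 0.1146 0.075 ]
scene ratchet 0.25 [307.  245.1] [ 0.5631 -0.0242  0.075 ]
scene bowl 0.81 [461.5 242.5] [0.4883 0.3381 0.    ]
scene wax_tin 0.67 [253.1 251. ] [ 0.4792 -0.1364  0.    ]
scene wrench 0.62 [270.3 252.3] [ 0.5797 -0.0972  0.075 ]
```

View pics/top0.png

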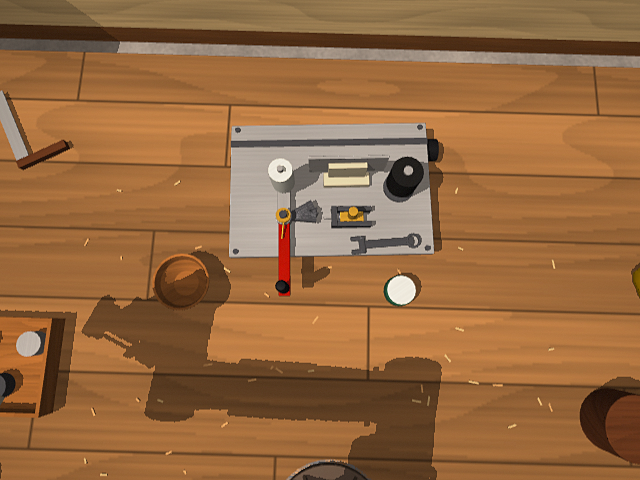

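View pics/scene0.png

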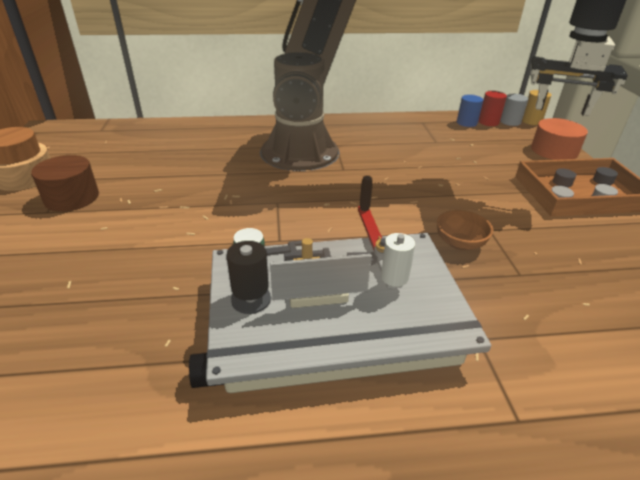

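The top view shows the machine square to the robot: the red lever grip is at about (283,287), the pivot at (283,215), the pawl knob at (354,211), and the bowl and tin lie behind the table. The scene view agrees. I'll move to hover above the knob and refine from there.

```bash
cat >> h.py <<'E'
from scipy.spatial.transform import Rotation as Ro
from scipy.optimize import least_squares
def plan(p,yaw,cur=None,cyaw=None):
    o=ctrl.get_obs(); cur=o['tool_pos'] if cur is None else cur; cyaw=o['orientation'][2] if cyaw is None else cyaw
    R=Ro.from_euler('xyz',[180,0,cyaw],degrees=True).as_matrix()
    d=R.T@(np.array(p)-cur); t=-((yaw-cyaw+180)%360-180)
    print('shift/0.2',np.round(d/.2,3),'turn/360',round(t/360,4),'dist',np.linalg.norm(d))
LOC=dict(lever_pivot=(-.07,.1,.075),lever_grip=(-.22,.1,.097),pawl_knob=(-.07,-.045,.121),sander=(0,0,0))
def fit(obs):
    f=lambda q:np.concatenate([(proj(s,Ro.from_euler('z',q[2]).apply(LOC[k])+[q[0],q[1],0])-px)*w for s,k,px,w in obs])
    r=least_squares(f,[.7,.017,.05],loss='soft_l1',f_scale=2); return r.x,f(r.x).reshape(-1,2)
E
python3 - <<'E'
from h import *
np.set_printoptions(precision=4,suppress=True)
O=[]
for n in('top','scene'):
    s=ctrl.snapshot(n)
    for k in LOC:
        r=ctrl.spot_point(s,k)
        if r: O.append((s,k,np.array(r[0]['centre']),r[0]['p']))
q,res=fit(O); print(q,np.degrees(q[2])); print(res)
for k in LOC: print(k, Ro.from_euler('z',q[2]).apply(LOC[k])+[q[0],q[1],0])
plan([.633,-.033,.227],3,[.286,.612,.227],-25)
E
```

```text
[0.6999 0.015  0.0452] 2.588571579910346
[[-0.8766  1.1562]
 [-0.3375 -0.3317]
 [-1.0076  0.1049]
 [ 1.3697 -0.8259]
 [ 2.027   1.6005]
 [-1.1861 -1.5646]
 [-2.2634  0.1316]
 [-0.5887 -0.2758]]
lever_pivot [0.6255 0.1117 0.075 ]
lever_grip [0.4757 0.105  0.097 ]
pawl_knob [ 0.632  -0.0331  0.121 ]
sander [0.6999 0.015  0.    ]
shift/0.2 [2.935 2.19  0.   ] turn/360 -0.0778 dist 0.7324165481472958
```

carry_out(deltas=[[[0.2,0.15,0,0,1],[0.4,0.3,0,0,1],[0.6,0.45,0,0,1],[0.8,0.6,0,0,1],[1.0,0.75,0,0,1]]])

```text
clock: 1.9
tool_pos: [0.4039, 0.3893, 0.2268]
orientation: [-180.0, -0.0, -25.0]
force: [0.9, 0.6, 0.4]
opening: 0.0878
gripper_force: 0.0
```

carry_out(deltas=[[[0.2,0.15,0,0,1],[0.4,0.3,0,0,1],[0.6,0.45,0,0,1],[0.8,0.6,0,0,1],[1.0,0.75,0,0,1]]])

```text
clock: 2.4
tool_pos: [0.5218, 0.1688, 0.2271]
orientation: [-179.9, -0.0, -25.0]
force: [0.2, 0.4, 0.2]
opening: 0.0876
gripper_force: 0.0
```

carry_out(deltas=[[[0.2,0.15,0,-0.02,1],[0.4,0.3,0,-0.04,1],[0.6,0.45,0,-0.06,1],[0.8,0.6,0,-0.078,1],[0.935,0.69,0,-0.078,1]]])

```text
clock: 2.9
tool_pos: [0.6331, -0.0367, 0.2265]
orientation: [180.0, -0.0, 3.2]
force: [0.0, 1.5, 0.4]
opening: 0.0877
gripper_force: 0.0
```

```bash
python3 - <<'E'
from h import *
np.set_printoptions(precision=4,suppress=True)
o=ctrl.get_obs(); print(o['clock'],o['tool_pos'],o['orientation'],o['force'],o['joint_pos'])
s=ctrl.snapshot('wrist'); save(s,'w1')
O=[]
for k in LOC:
    for r in ctrl.spot_point(s,k)[:2]: print(k,r['p'],r['centre'],atz(s,r['centre'],LOC[k][2]))
E
```

```text
2.9 [ 0.6331 -0.0367  0.2265] [179.9826  -0.0046   3.1966] [0.0365 1.4739 0.3516] [ 14.3031  16.7333  -4.8348   0.0193 -68.4308  78.8864]
lever_pivot 0.8 [120.2, 219.6] [0.6244 0.1112 0.075 ]
lever_grip 0.15 [117.4, 222.4] [0.6287 0.1031 0.097 ]
pawl_knob 0.6 [312.4, 238.3] [ 0.6322 -0.0324  0.121 ]
pawl_knob 0.41 [415.2, 350.7] [ 0.5537 -0.1086  0.121 ]
sander 0.28 [119.1, 223.6] [0.5987 0.1472 0.    ]
```

View pics/w1.png

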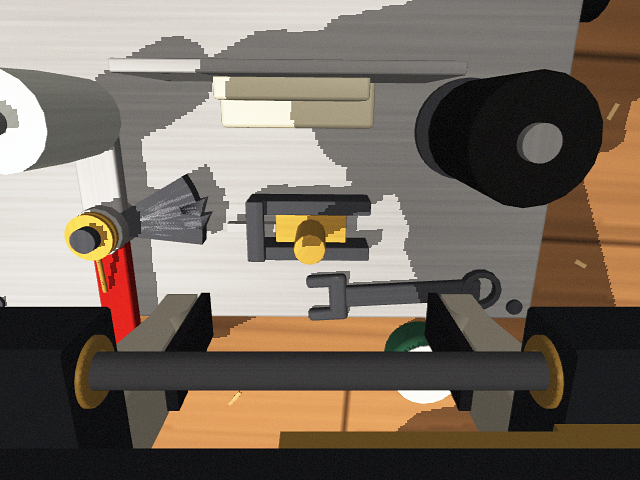

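The wrist view shows the knob at (310,245), midway between the fingers, with the wrench below and right of it. It's well aligned, so I'll descend.

carry_out(deltas=[[[0,0,0.2,0,1],[0,0,0.4,0,1],[0,0,0.53,0,1],[0,0,0.53,0,1]]])

```text
clock: 3.55
tool_pos: [0.6292, -0.0326, 0.117]
orientation: [180.0, 0.4, 3.1]
force: [0.2, 0.6, 0.4]
opening: 0.0874
gripper_force: 0.0
```

carry_out(deltas=[[[0,0,0,0,-1],[0,0,0,0,-1],[0,0,0,0,-1],[0,0,0,0,-1],[0,0,0,0,-1]]])

```text
clock: 4.05
tool_pos: [0.6325, -0.0335, 0.1214]
orientation: [-180.0, -0.1, 3.1]
force: [-0.7, 1.2, -1.0]
opening: 0.053
gripper_force: 0.0
```

carry_out(deltas=[[[0,0,0,0,-1],[0,0,0,0,-1],[0,0,0,0,-1],[0,0,0,0,-1],[0,0,0,0,-1]]])

```text
clock: 4.55
tool_pos: [0.6321, -0.0323, 0.1205]
orientation: [-179.9, -0.0, 3.1]
force: [-2.1, 6.6, 1.6]
opening: 0.0188
gripper_force: 30.0
```

carry_out(deltas=[[[0,0,0,0,-1],[0,0,0,0,-1]]])

```text
clock: 4.75
tool_pos: [0.6321, -0.0323, 0.1205]
orientation: [-179.9, -0.0, 3.1]
force: [-2.0, 5.7, 0.8]
opening: 0.0188
gripper_force: 30.0
```

carry_out(deltas=[[[0,-0.03,0,0,-1],[0,-0.06,0,0,-1],[0,-0.08,0,0,-1],[0,-0.09,0,0,-1],[0,-0.09,0,0,-1]]])

```text
clock: 5.25
tool_pos: [0.6313, -0.0163, 0.1205]
orientation: [179.9, 0.0, 3.1]
force: [2.4, -4.7, -1.9]
opening: 0.0192
gripper_force: 30.0
```

carry_out(deltas=[[[0,-0.01,0,0,-1],[0,-0.02,0,0,-1],[0,-0.02,0,0,-1]]])

```text
clock: 5.55
tool_pos: [0.6312, -0.0156, 0.1205]
orientation: [179.7, 0.1, 3.0]
force: [5.0, -20.5, -4.1]
opening: 0.0189
gripper_force: 30.0
```

Force rose to 20 N with almost no motion, so the pawl is at its stop. I'll relax the push and release.

carry_out(deltas=[[[0,0.015,0,0,-1],[0,0.015,0,0,0.2],[0,0.015,0,0,0.6],[0,0.015,0,0,1],[0,0.015,0,0,1]]])

```text
clock: 6.05
tool_pos: [0.6311, -0.0141, 0.1206]
orientation: [-180.0, -0.0, 3.1]
force: [0.4, 0.0, 0.0]
opening: 0.0453
gripper_force: 0.0
```

carry_out(deltas=[[[0,0,0,0,1],[0,0,0,0,1],[0,0,0,0,1],[0,0,0,0,1]]])

```text
clock: 6.45
tool_pos: [0.6312, -0.0146, 0.1206]
orientation: [180.0, -0.0, 3.1]
force: [0.5, -0.1, -0.0]
opening: 0.0772
gripper_force: 0.0
```

carry_out(deltas=[[[0,0,-0.2,0,1],[0,0,-0.4,0,1],[0,0,-0.55,0,1],[0,0,-0.55,0,1]]])

```text
clock: 6.85
tool_pos: [0.6336, -0.0145, 0.2361]
orientation: [-180.0, -0.5, 3.1]
force: [0.2, 0.5, -0.0]
opening: 0.0875
gripper_force: 0.0
```

```bash
python3 - <<'E'
from h import *
np.set_printoptions(precision=4,suppress=True)
o=ctrl.get_obs(); print(o['clock'],o['tool_pos'],o['orientation'],o['force'])
s=ctrl.snapshot('wrist'); save(s,'w2'); print(proj(s,[.632,-.033,.121]))
for k in ('pawl_knob','lever_pivot'):
    for r in ctrl.spot_point(s,k)[:2]: print(k,r['p'],r['centre'],atz(s,r['centre'],LOC[k][2]))
O=[]
for n in('top','scene'):
    s=ctrl.snapshot(n)
    for k in ('lever_grip',):
        for r in ctrl.spot_point(s,k)[:1]: print(n,k,r['p'],atz(s,r['centre'],LOC[k][2]))
E
```

```text
6.85 [ 0.6336 -0.0145  0.2361] [-179.9762   -0.4873    3.0835] [ 0.24    0.5343 -0.0268]
[346.6546 238.2097]
pawl_knob 0.92 [320.9, 241.6] [ 0.6287 -0.016   0.121 ]
lever_pivot 0.78 [150.8, 223.7] [0.6218 0.1147 0.075 ]
lever_pivot 0.74 [288.7, 126.7] [0.6998 0.011  0.075 ]
top lever_grip 0.5 [0.4766 0.1009 0.097 ]
scene lever_grip 0.73 [0.4805 0.1057 0.097 ]
```

View pics/w2.png

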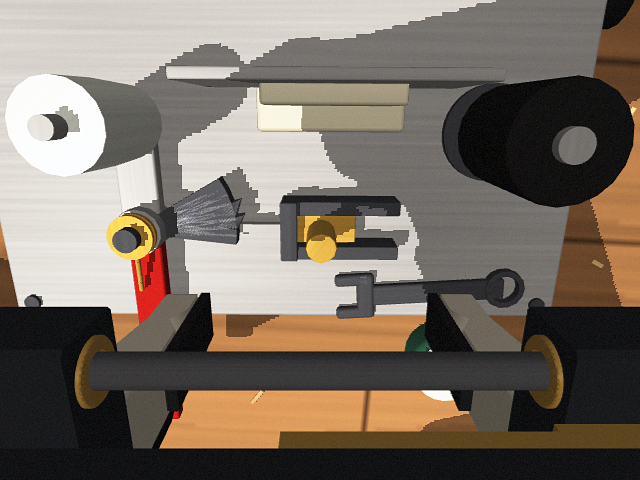

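The wrist view shows the slide shifted left with its nose at the ratchet and the knob at (321,245). The pawl is in, so I'll move over the lever grip.

carry_out(deltas=[[[-0.18,-0.16,0,0,1],[-0.36,-0.32,0,0,1],[-0.55,-0.48,0,0,1],[-0.747,-0.636,0,0,1],[-0.747,-0.636,0,0,1]]])

```text
clock: 7.7
tool_pos: [0.4714, 0.1065, 0.2306]
orientation: [-179.9, 0.0, 3.3]
force: [0.3, -0.2, 0.2]
opening: 0.0874
gripper_force: 0.0
```

```bash
python3 - <<'E'
from h import *
np.set_printoptions(precision=4,suppress=True)
o=ctrl.get_obs(); print(o['clock'],o['tool_pos'],o['orientation'],o['force'],o['joint_pos'])
s=ctrl.snapshot('wrist'); save(s,'w3')
m=ctrl.silhouettes(s,'lever_grip')
for r in m[:2]:
    ys,xs=np.nonzero(r['mask']); print(r['p'],r['centre'],xs.min(),xs.max(),ys.min(),ys.max(),len(xs))
for r in ctrl.spot_point(s,'lever_grip')[:2]: print(r['p'],r['centre'],atz(s,r['centre'],.097))
for y in(.1,.105,.11): print(proj(s,[.477,y,.175]),proj(s,[.477,y,.097]))
E
```

```text
7.7 [0.4714 0.1065 0.2306] [-179.9459    0.0284    3.2884] [ 0.3249 -0.1549  0.2137] [ 36.0618   2.048  -22.3113  -0.0668 -65.6353  57.2541]
0.61 [323.1, 244.9] 300 342 209 275 2268
0.57 [324.1, 220.4] [0.4753 0.1033 0.097 ]
[332.1858 255.8404] [328.8978 218.2881]
[322.7293 255.3292] [321.7809 217.893 ]
[313.2657 254.8175] [314.66   217.4977]
```

View pics/w3.png

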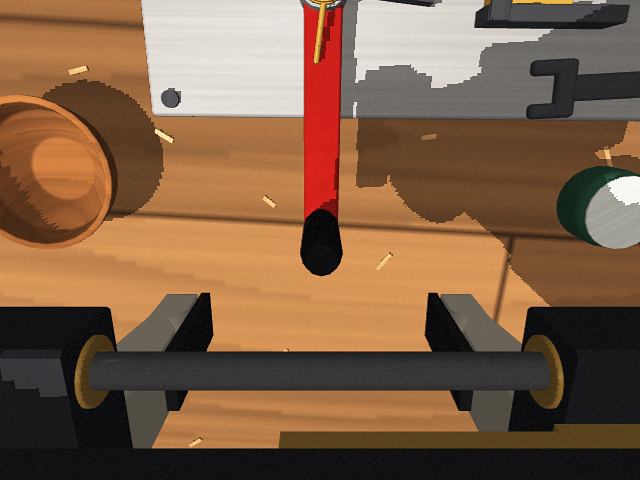

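The grip top is at (322,255), matching the prediction for (0.477, 0.105). I'll descend and close.

carry_out(deltas=[[[0,0,0.1,0,1],[0,0,0.3,0,1],[0,0,0.54,0,0.6],[0,0,0.54,0,0.2],[0,0,0.54,0,-1]]])

```text
clock: 8.35
tool_pos: [0.4759, 0.1035, 0.1226]
orientation: [179.9, 0.1, 3.0]
force: [2.2, 0.1, 0.8]
opening: 0.069
gripper_force: 0.0
```

carry_out(deltas=[[[0,0,0,0,-1],[0,0,0,0,-1],[0,0,0,0,-1],[0,0,0,0,-1],[0,0,0,0,-1]]])

```text
clock: 8.85
tool_pos: [0.4754, 0.1046, 0.1232]
orientation: [-180.0, -0.1, 3.1]
force: [-0.2, 0.3, -0.7]
opening: 0.0293
gripper_force: 0.0
```

carry_out(deltas=[[[0,0,0,0,-1],[0,0,0,0,-1]]])

```text
clock: 9.05
tool_pos: [0.4753, 0.1053, 0.1229]
orientation: [-179.9, -0.0, 3.1]
force: [-3.4, 4.3, 3.4]
opening: 0.0235
gripper_force: 30.0
```

```bash
python3 - <<'E'
from h import *
o=ctrl.get_obs(); p=np.array(o['tool_pos']); print(p,o['orientation'],o['opening'],o['gripper_force'])
y0=3.08; cmd=np.array([.477,.105,.122])
piv=np.array([.6255,.1117])
th0=np.arctan2(*(p[:2]-piv)[::-1]); print(np.degrees(th0),np.linalg.norm(p[:2]-piv))
R=Ro.from_euler('xyz',[180,0,y0],degrees=True).as_matrix()
a0=np.radians(180+2.6)
for a in (.1,.18,.25,.33,.36,.40,.42):
    d=np.array([*( .15*np.array([np.cos(a0-a)-np.cos(a0),np.sin(a0-a)-np.sin(a0)])),0])
    print(a,np.round(R.T@d/.2,3),'turn',round(a/2/np.pi,4))
E
```

```text
[0.47526401 0.10528389 0.12293572] [-1.79924909e+02 -3.78225091e-02  3.06943201e+00] 0.023454569286673874 30.000372247304767
-177.55456147977168 0.15037293248422162
0.1 [ 0.004 -0.075 -0.   ] turn 0.0159
0.18 [ 0.013 -0.134 -0.   ] turn 0.0286
0.25 [ 0.025 -0.185 -0.   ] turn 0.0398
0.33 [ 0.043 -0.243 -0.   ] turn 0.0525
0.36 [ 0.05  -0.264 -0.   ] turn 0.0573
0.4 [ 0.062 -0.292 -0.   ] turn 0.0637
0.42 [ 0.068 -0.305 -0.   ] turn 0.0668
```

Gripped, at a radius of 150.4 mm as expected. Now I'll swing it along the arc, turning with the lever.

carry_out(deltas=[[[0.001,-0.04,0,0.008,-1],[0.004,-0.075,0,0.016,-1],[0.008,-0.105,0,0.022,-1],[0.013,-0.134,0,0.029,-1],[0.013,-0.134,0,0.029,-1]]])

```text
clock: 9.55
tool_pos: [0.4761, 0.1306, 0.1229]
orientation: [179.9, 0.0, -7.4]
force: [-0.9, -5.8, 4.2]
opening: 0.0234
gripper_force: 30.0
```

```bash
cat > st.py <<'E'
from h import *
o=ctrl.get_obs(); p=np.array(o['tool_pos']); d=p[:2]-[.6255,.1117]
print(o['clock'],p,o['orientation'][2],'F',np.round(o['force'],1),'open',o['opening'],'arm',np.radians(182.55)-np.arctan2(d[1],d[0])%(2*np.pi),'r',np.linalg.norm(d))
E
python3 st.py; python3 - <<'E'
from h import *
# continuation from cmd angle .18, cmd yaw 3.08-10.44
R=Ro.from_euler('xyz',[180,0,3.08-10.44],degrees=True).as_matrix(); a0=np.radians(182.6)
for a in (.24,.29,.33,.37,.4,.42,.44):
    d=np.array([.15*(np.cos(a0-a)-np.cos(a0-.18)),.15*(np.sin(a0-a)-np.sin(a0-.18)),0])
    print(a,np.round(R.T@d/.2,3),'turn',round((a-.18)/2/np.pi,4))
E
```

```text
9.55 [0.47611204 0.13057747 0.12291147] -7.40138976900056 F [-0.9 -5.8  4.2] open 0.023435900992849874 arm 0.17020505729365443 r 0.15057596772358398
0.24 [ 0.002 -0.045 -0.   ] turn 0.0095
0.29 [ 0.005 -0.082 -0.   ] turn 0.0175
0.33 [ 0.009 -0.112 -0.   ] turn 0.0239
0.37 [ 0.014 -0.142 -0.   ] turn 0.0302
0.4 [ 0.019 -0.164 -0.   ] turn 0.035
0.42 [ 0.023 -0.178 -0.   ] turn 0.0382
0.44 [ 0.026 -0.193 -0.   ] turn 0.0414
```

carry_out(deltas=[[[0.002,-0.045,0,0.01,-1],[0.005,-0.082,0,0.018,-1],[0.009,-0.112,0,0.024,-1],[0.014,-0.142,0,0.03,-1],[0.02,-0.167,0,0.036,-1]]])

```text
clock: 10.05
tool_pos: [0.4834, 0.1617, 0.1228]
orientation: [179.7, 0.1, -20.4]
force: [-4.4, -10.2, 9.5]
opening: 0.0232
gripper_force: 30.0
```

carry_out(deltas=[[[0,0,0,0,-1],[0,0,0,0,-1],[0,0,0,0,-1]]])

```text
clock: 10.35
tool_pos: [0.4834, 0.1615, 0.1229]
orientation: [179.7, 0.1, -20.3]
force: [-4.0, -9.7, 8.4]
opening: 0.0235
gripper_force: 30.0
```

```bash
python3 st.py; python3 - <<'E'
from h import *
for n in('top','wrist'):
    s=ctrl.snapshot(n)
    if n=='top': s2=dict(s); cv2.imwrite('pics/top2.png',cv2.resize(s['color'][100:320,130:470,::-1],None,fx=2.2,fy=2.2))
    for k in('lever_grip','pawl_knob'):
        r=ctrl.spot_point(s,k)
        if r: print(n,k,r[0]['p'],atz(s,r[0]['centre'],LOC[k][2]))
save(s,'w4')
E
```

```text
10.35 [0.48335774 0.16153955 0.12286413] -20.31132231100374 F [-4.  -9.7  8.4] open 0.023529839585829278 arm 0.38174315944159076 r 0.15062669475435464
top pawl_knob 0.81 [ 0.63314103 -0.01785213  0.121     ]
wrist lever_grip 0.83 [0.4825685  0.16094045 0.097     ]
```

View pics/top2.png

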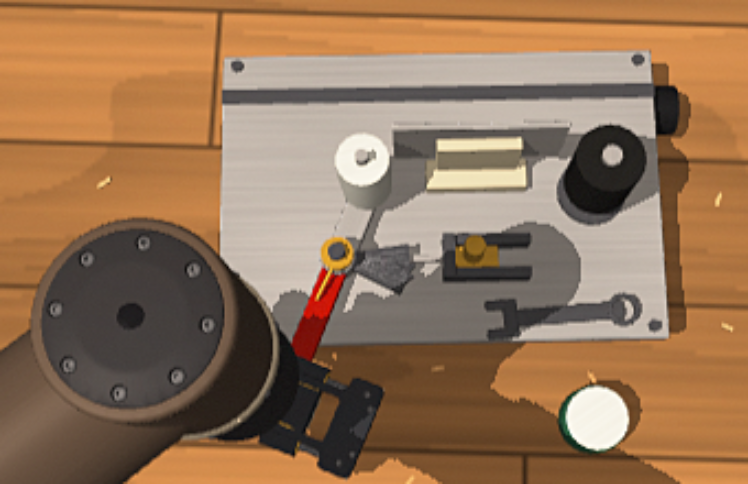

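View pics/w4.png

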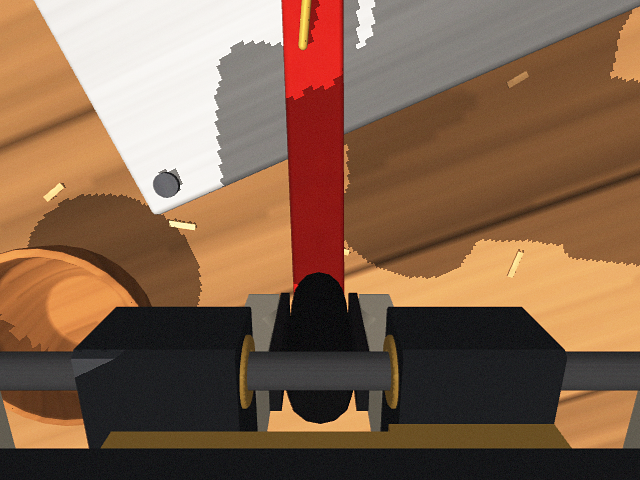

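The wrist view shows the black grip held between the pads at (320,345). The top view shows the lever swung and the pawl slide in, with the bystanders in place. The arm is at about 0.38 rad, past 0.33. I'll add a little margin, then hand in.

carry_out(deltas=[[[0.002,-0.015,0,0,-1],[0.002,-0.015,0,0,-1],[0.002,-0.015,0,0,-1],[0.002,-0.015,0,0,-1]]])

```text
clock: 11.05
tool_pos: [0.484, 0.1635, 0.1228]
orientation: [179.7, 0.1, -20.4]
force: [-7.1, -11.6, 11.5]
opening: 0.0233
gripper_force: 30.0
```

```bash
python3 st.py; python3 -c "
from h import *
o=ctrl.get_obs(); d=np.array(o['tool_pos'])[:2]-[.6255,.1117]
a=np.radians(182.55)-np.arctan2(d[1],d[0])%(2*np.pi)
print(ctrl.close_job() if .365<a<.44 and o['gripper_force']>20 else 'not closed')"
```

```text
11.05 [0.48404875 0.16354936 0.12281668] -20.360659297164407 F [ -7.1 -11.6  11.5] open 0.023323974160067668 arm 0.3958503516150689 r 0.15065460715914822
the job is handed in; nothing more can be done
None
```

I pushed the pawl in to its stop, then swung the tension lever to about 0.40 rad (last click 0.33). The gripper still holds it there by the black grip, clear of the pawl, with nothing else disturbed, and I handed the job in at about 11 s of the 43 s allowed.

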